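# Slide the inspection lamp round the bend of its rail to the sealed jar

## Task

Slide the hanging inspection lamp along its bent rail, round the corner, until it hangs centred over the squat jar with the metal lid, then let go so that it hangs there freely. Leave the jar and the slim dropper bottle standing where they are.

Things in the scene. Friction and masses are not known exactly. Their poses are not given: they have to be found in the camera images.
- rail: Fixed L of level 12 mm steel rod, axis 165 mm up; both ends turn down to feet, so the lamp stays on. Origin: on the table where the legs' lines cross; z up. Leg A: line y = 0, x from -50 to -175 mm. Leg B: line x = 0, y from 50 to 235 mm. Between them a 90 degree bend, centre (-50, 50), centre-line radius 50 mm. Nothing stands above the rod.
- lamp: 0.2 kg lamp hung on leg A by a grey collar with a 20 mm hole, 20 mm long; slides freely, must turn with the bend. Origin: hole's centre, 4 mm below the rod's axis when hanging (lift 4 mm to centre it); x along the hole, z up. On top a black 24 x 24 mm grip block, sides along x and y, 16 to 62 mm above origin. Head 48 mm wide, to 72 mm below origin.
- jar: Squat round glass jar with a metal screw lid, 68 mm in diameter, 48 mm tall, standing loose on the table under leg B, either nearer the bend or nearer the end. Origin: centre of its underside; z up.
- dropper: Slim dropper bottle of clear plastic with a white cap, 28 mm in diameter, 68 mm tall, standing loose on the table under leg B, in the other place. Origin: centre of its underside; z up.

How it is judged:
By the outcome, as a careful person would: the job done as asked, in the order asked, and still so for the second after the job is handed in, with the robot touching nothing.
It also fails if it takes over 43 s, if anything falls off the work surface, if the arm or the gripper's body presses on something with over 40 N, if the wrist force passes 120 N, or if a joint passes its speed limit or range.

## Robot

A 6-joint arm with a two-finger parallel gripper is mounted at the origin on the work surface. World frame = base frame: x ahead of the robot, y to its left, z up, the work surface at z = 0. Lengths are in m, angles in rad, forces in N, time in s.
With the tool pointing down it reaches from about 0.25 to 0.775 m from the base axis. Payload 4 kg.
Tool frame: the origin (TCP) lies on the centre line of the jaws, within the pads' length; the fingertips stand 17 mm ahead of it and the grasp point (between the pads) lies 2 mm behind it; z points along the fingers, y is the line along which they close (so a half turn about z gives the same grasp; the last joint's range is limited). The gripper opens to 94 mm and grips with 3 to 60 N. Pads are 16 mm wide; open, the fingers measure 119 mm over their backs; the gripper's body (75 mm by 177 mm) begins 78 mm behind the grasp point.
Start: joints at [1.107, 0.087, 1.371, -0, 1.684, -0.103], TCP at [0.194, 0.515, 0.223] pointing down, gripper open.
Joint ranges: [-3.1, 3.1], [-0.76, 2.03], [0.27, 2.55], [-1.08, 4.22], [0.17, 2.65], [-2.57, 2.57]. Speed limits (rad/s): [2.79, 2.79, 3.14, 3.14, 3.14, 3.14].

## Interface

Orientations are given as [roll, pitch, yaw] about the fixed x, y, z axes, in that order (R = Rz(yaw) Ry(pitch) Rx(roll)).
In Python, from bench import robot gives the robot as it stands.
- The arm moves only by the tool servo_tool, never from a script. Its argument "plan" is a list of rows, each a list of 7 numbers: the shift along the tool's x, y, z normalised to -1 to 1, where 1 is 0.1 m, then the turn, a rotation vector about the tool's x, y, z normalised to -1 to 1, where 1 is pi/2 rad, then the finger opening in mm, from 0 to 94. In form: [[x, y, z, ax, ay, az, gripper], ...]. A call has 1 to 12 rows; each row is the pose to reach, as a shift and turn from the pose commanded when the call began, along the tool's axes at that moment; what a row does not reach only later rows make up. A row lasts 1/12 s, in which the tool goes at most 41.7 mm and 7.16 degrees, less where a joint would pass 70% of its speed; a pose out of reach is approached as far as the arm can. A call with a number of a shift or a turn outside -1 to 1 is refused whole. A call with a gripper value outside its range is refused whole. The fingers move at their own pace and stop on an object; the grip force is fixed at half the most. Time passes only in rows, so rows that repeat a pose let the fingers close. It gives the time, the measured TCP pose, the force, the opening and the grip force at its end, in the units of the state.
- robot.get_obs(): the state, without advancing time (a new reading comes with each control period).
- robot.snapshot(name): name is "scene" or "top" or "wrist"; returns the picture (480x640x3 uint8, red, green, blue); there is no depth.
- robot.camera_params(name): a dict with "camera_matrix" (3x3 intrinsics, pixels), "rvec" (rotation vector, rad) and "tvec" (3), from world to camera coordinates, as OpenCV has them; the wrist camera has in their place "tool_from_camera" (4x4, takes a point from camera to tool coordinates, whose origin is the TCP and whose axes are the flange's). Camera axes: x right, y down, z forward; pixel columns grow to the right and rows downward; lengths in m; the calibration is good to about 2 mm. The wrist camera is an equidistant fisheye: a pixel r from the principal point sees the ray r / f radians off the axis. A picture is of the moment at which its call begins: read the wrist's pose just before it. camera_params takes no time and is no camera call.
- robot.close_job(): hands the job in; it is judged then, once.
Trained networks look in the newest picture that a camera, given by its name, has taken for a name from the list of things; names that differ only in an ending like _2 or _b are one class to them, and where a whole thing is asked for, a point or a joint stands for the part that bears it (a point fixed in the world has none). Each returns a list of dicts, best first, with "conf" (0 to 1); they miss things now and then, are a little off and sometimes report something else, mostly with a low value. They report only what shows in the picture. A call takes as long as a camera call.
- robot.find_in(thing, camera): "extent" ([centre column, centre row, width, height] in pixels, round what is visible of it).
The state is a dict: "time": time; "joint_positions": joint angles; "qvel": joint speeds; "joint_torque": joint torques, N m; "tool_pos": TCP position; "ee_rot": TCP orientation; "wrist_force": force on the tool from outside, world axes, zero at the start; "wrist_torque": the same for the moment, N m; "width": finger opening in m; "finger_force": force on a finger pad.
Only numpy, scipy, OpenCV 4.12 (cv2) and the standard library are available. Lean on these libraries where they do the work, as an engineer would, in place of code of your own. Each camera call takes 0.05 s, during which the arm holds its last target. There are 200 camera calls.

## Working session

There is one attempt and no reset: what is moved stays moved. The work goes in short steps, Python scripts to look and compute and a tool call to move; the robot and the scene stay as the last step left them, time stands still between calls to the robot, and variables do not carry over. Pictures are saved under pics/ and viewed, at most 10 in all, crops included, and the job is handed in when it is done.

Besides the shell and the picture viewer there is one more tool, called after "Emit:" as name(argument=value, ...) on one line, values as JSON. servo_tool: Moves the arm, as the interface text tells. Scaled input: -1 to 1 covers 0.1 m each way for a shift and pi/2 rad each way for a turn. Its arguments: {"type":"object","properties":{"plan":{"type":"array","items":{"type":"array","items":{"type":"number"}}}},"required":["plan"]}

```bash
mkdir -p pics && python3 - <<'E'
from bench import robot
import cv2, numpy as np
o=robot.get_obs(); print(o['time'],o['tool_pos'],o['ee_rot'],o['width'])
for c in ['scene','top']:
    im=robot.snapshot(c); cv2.imwrite(f'pics/{c}0.png',im[:,:,::-1])
    p=robot.camera_params(c); print(c,{k:np.round(v,4).tolist() for k,v in p.items()})
    for t in ['rail','lamp','jar','dropper']:
        print(t,[(np.round(d['extent'],1).tolist(),round(d['conf'],2)) for d in robot.find_in(t,c)][:3])
E
```

```text
0.0 [0.19392969 0.51415406 0.22132631] [-3.13947532e+00 -2.28479632e-04  2.78081285e+00] 0.09396425530300964
scene {'camera_matrix': [[447.1114, 0.0, 317.0931], [0.0, 447.1114, 240.1119], [0.0, 0.0, 1.0]], 'rvec': [1.1155, 2.6342, -0.6615], 'tvec': [0.3945, -0.3018, 0.9511]}
rail [([292.4, 216.6, 117.6, 240.2], 0.84)]
lamp [([281.1, 126.3, 33.6, 79.1], 0.68)]
jar [([302.9, 284.9, 38.7, 46.9], 0.78)]
dropper [([271.8, 246.8, 17.8, 30.4], 0.72)]
top {'camera_matrix': [[551.2727, 0.0, 316.6156], [0.0, 551.2727, 233.6519], [0.0, 0.0, 1.0]], 'rvec': [2.1543, -2.1789, 0.2208], 'tvec': [-0.0317, 0.5698, 0.7321]}
rail [([331.9, 277.6, 218.3, 186.0], 0.71)]
lamp [([430.8, 291.9, 54.7, 40.2], 0.78)]
jar [([289.2, 215.6, 50.0, 44.1], 0.84)]
dropper [([343.8, 215.1, 22.3, 25.1], 0.65)]
```

View pics/scene0.png

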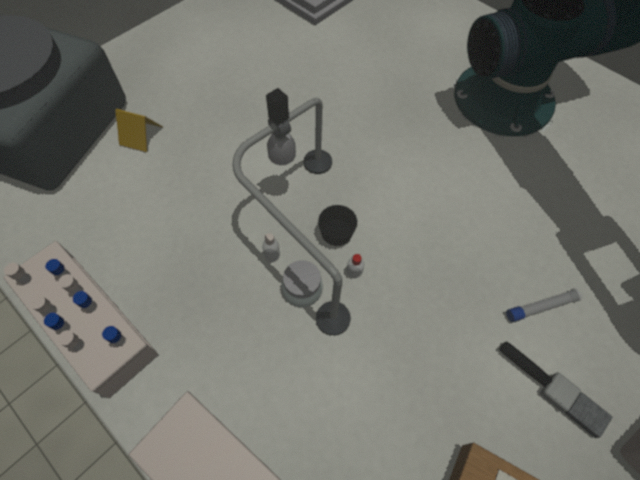

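View pics/top0.png

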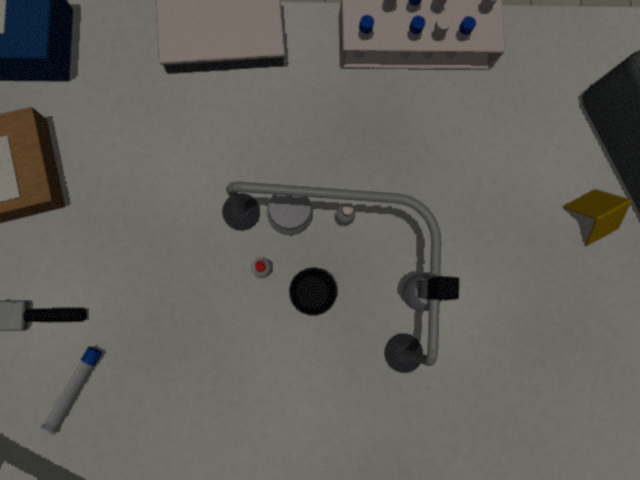

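The scene view shows the lamp on leg A with its grip block at about (277,105). The white-capped dropper (271,247) is nearer the bend and the metal-lidded jar (302,284) nearer the end. In the top view the rod corner is near (430,215), the block at (443,288), the lid at (290,212) and the white cap at (346,212). The black jar and red-capped bottle are distractors.

```bash
cat > h.py <<'E'
import numpy as np, cv2
from bench import robot
from scipy.optimize import least_squares
P={c:robot.camera_params(c) for c in ['scene','top']}
def proj(c,X):
    p=P[c]; return cv2.projectPoints(np.atleast_2d(X).astype(float),np.array(p['rvec']),np.array(p['tvec']),np.array(p['camera_matrix']),None)[0][:,0]
def at_z(c,uv,z):
    p=P[c];R=cv2.Rodrigues(np.array(p['rvec']))[0];t=np.ravel(p['tvec'])
    d=R.T@np.linalg.inv(p['camera_matrix'])@[uv[0],uv[1],1]; C=-R.T@t
    return C+d*(z-C[2])/d[2]
def w(q,x,y,z):  # rail -> world
    c,s=np.cos(q[2]),np.sin(q[2]); return np.array([q[0]+c*x-s*y,q[1]+s*x+c*y,z])
def path():
    a=np.linspace(-np.pi/2,0,12)
    return [(-.175,0)]+[(-.05+.05*np.cos(t),.05+.05*np.sin(t)) for t in a]+[(0,.235)]
E
cat > fit.py <<'E'
from h import *
A={'top':[(435.5,245),(433.5,325),(432.5,350)],'scene':[(310,104),(262,134)]}
B={'top':[(245,187.5),(300,191),(390,197)],'scene':[(255,189),(290,227),(325,264)]}
def res(q):
    r=[]
    for D,e in((A,[(-.175,0),(-.05,0)]),(B,[(0,.05),(0,.235)])):
        for c in D:
            a,b=proj(c,[w(q,*e[0],.165),w(q,*e[1],.165)]);n=np.array([-(b-a)[1],(b-a)[0]])/np.linalg.norm(b-a)
            r+=[(np.array(k)-a)@n for k in D[c]]
    return np.array(r)
g=at_z('top',(433,197),.165);u=at_z('top',(240,187),.165)-g
q=least_squares(res,[g[0],g[1],np.arctan2(-u[0],u[1])],loss='soft_l1').x
print('rail',q.round(4),'res',res(q).round(1))
np.save('q.npy',q)
def loc(X): 
    c,s=np.cos(q[2]),np.sin(q[2]);d=X[:2]-q[:2];return (np.array([[c,s],[-s,c]])@d).round(4)
for n,z,pt,ps in(('lid',.048,(290,212),(303,277)),('cap',.068,(346,211),(270,239)),('block',.2,(443,288),(277,106))):
    for c,p in(('top',pt),('scene',ps)):
        X=at_z(c,p,z);print(n,c,X.round(4),'rail frame',loc(X))
for c,box,k in(('top',(200,150,480,380),2.8),('scene',(220,70,380,350),2.1)):
    im=cv2.imread(f'pics/{c}0.png');x0,y0,x1,y1=box
    o=cv2.resize(im[y0:y1,x0:x1],None,fx=k,fy=k,interpolation=cv2.INTER_CUBIC)
    o=cv2.convertScaleAbs(o,alpha=1.5)
    pp=(proj(c,[w(q,*p,.165) for p in path()])-[x0,y0]+.5)*k
    cv2.polylines(o,[pp.astype(int)],False,(0,0,255),1)
    cv2.imwrite(f'pics/{c}_ov.png',o[:600,:800])
    print(c,o.shape)
E
python3 fit.py
```

```text
rail [ 0.5894 -0.1778 -0.0779] res [ 0.1  0.5  0.3 -1.2 -0.7 -0.1  0.4  1.  -2.5 -0.7  0.4]
lid top [ 0.5998 -0.001   0.048 ] rail frame [-0.0034  0.177 ]
lid scene [0.6048 0.0031 0.048 ] rail frame [0.0012 0.1815]
cap top [ 0.597  -0.0779  0.068 ] rail frame [-0.0003  0.1001]
cap scene [ 0.6008 -0.0735  0.068 ] rail frame [0.0033 0.1048]
block top [ 0.4832 -0.1703  0.2   ] rail frame [-0.1065 -0.0009]
block scene [ 0.4825 -0.1692  0.2   ] rail frame [-0.1073  0.0002]
top (644, 784, 3)
scene (588, 336, 3)
```

View pics/top_ov.png

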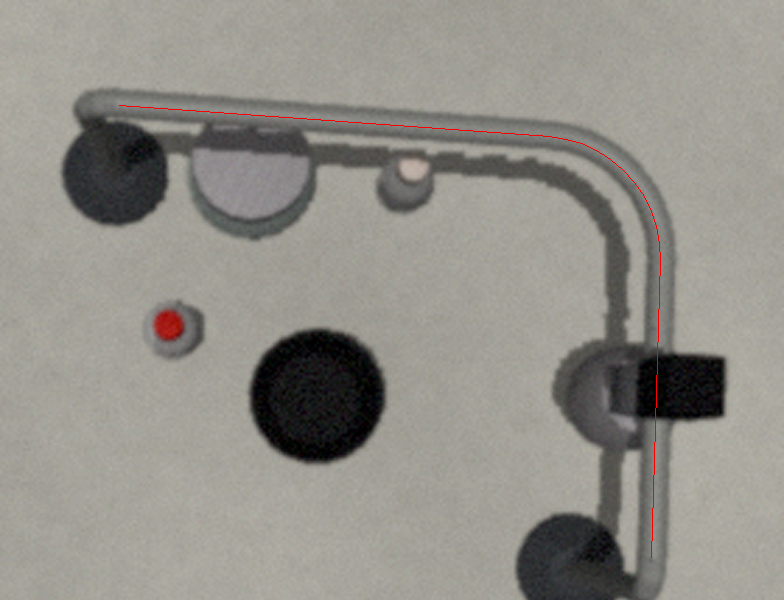

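View pics/scene_ov.png

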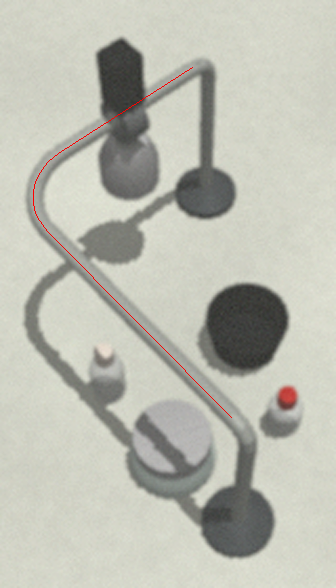

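The red overlay follows the rod to within about 1 px in the top view and about 2 px in the scene view. Rail pose is about (0.589, -0.178), yaw -0.078. The lamp is at about x = -107 mm on leg A, and the jar at about y = 179 mm under leg B. I'll move up over leg B for a close wrist look, then go on to the lamp.

Emit:
servo_tool(plan=[[-0.94,-0.75,-0.3,0,0,0,94],[-0.94,-0.75,-0.3,0,0,0,94],[-0.94,-0.75,-0.3,0,0,0,94],[-0.94,-0.75,-0.3,0,0,0,94]])

```text
time: 0.83
tool_pos: [0.2591, 0.4077, 0.2554]
ee_rot: [3.138, 0.004, 2.774]
wrist_force: [0.0, 1.4, 0.1]
width: 0.0941
finger_force: 0.0
```

Emit:
servo_tool(plan=[[-0.94,-0.75,-0.3,0,0,0,94],[-0.94,-0.75,-0.3,0,0,0,94],[-0.94,-0.75,-0.3,0,0,0,94],[-0.94,-0.75,-0.3,0,0,0,94]])

```text
time: 1.17
tool_pos: [0.3206, 0.3041, 0.285]
ee_rot: [3.139, 0.005, 2.773]
wrist_force: [0.4, -0.0, -0.2]
width: 0.094
finger_force: 0.0
```

Emit:
servo_tool(plan=[[-0.94,-0.75,-0.3,0,0,0,94],[-0.94,-0.75,-0.3,0,0,0,94],[-0.94,-0.75,-0.3,0,0,0,94],[-0.94,-0.75,-0.3,0,0,0,94]])

```text
time: 1.5
tool_pos: [0.3818, 0.2006, 0.3142]
ee_rot: [3.141, 0.005, 2.772]
wrist_force: [-0.4, 0.5, -0.1]
width: 0.0941
finger_force: 0.0
```

Emit:
servo_tool(plan=[[-0.94,-0.75,-0.3,0,0,0,94],[-0.94,-0.75,-0.3,0,0,0,94],[-0.94,-0.75,-0.3,0,0,0,94],[-0.94,-0.75,-0.3,0,0,0,94]])

```text
time: 1.83
tool_pos: [0.443, 0.0976, 0.3431]
ee_rot: [-3.141, 0.003, 2.774]
wrist_force: [-0.3, 0.2, -0.1]
width: 0.0941
finger_force: 0.0
```

Emit:
servo_tool(plan=[[-0.9,-0.9,0,0,0,0.82,94],[-0.9,-0.9,0,0,0,0.82,94],[-0.9,-0.9,0,0,0,0.82,94],[-0.9,-0.9,0,0,0,0.82,94],[-0.9,-0.9,0,0,0,0.82,94],[-0.9,-0.9,0,0,0,0.82,94],[-0.9,-0.9,0,0,0,0.82,94],[-0.9,-0.9,0,0,0,0.82,94],[-0.9,-0.9,0,0,0,0.82,94],[-0.9,-0.9,0,0,0,0.82,94],[-0.9,-0.9,0,0,0,0.82,94],[-0.9,-0.9,0,0,0,0.82,94]])

```text
time: 2.83
tool_pos: [0.4926, -0.0128, 0.3419]
ee_rot: [-3.141, -0.001, 1.494]
wrist_force: [0.7, 0.7, 1.0]
width: 0.0938
finger_force: 0.0
```

```bash
cat >> h.py <<'E'
from scipy.spatial.transform import Rotation as Ro
W=robot.camera_params('wrist'); TC=np.array(W['tool_from_camera']); K=np.array(W['camera_matrix'])
def wproj(o,X):
    X=np.atleast_2d(X); R=Ro.from_euler('xyz',o['ee_rot']).as_matrix()
    t=(X-o['tool_pos'])@R; c=(t-TC[:3,3])@TC[:3,:3]
    r=np.hypot(c[:,0],c[:,1]); th=np.arctan2(r,c[:,2])
    return np.c_[K[0,2]+K[0,0]*th*c[:,0]/r, K[1,2]+K[1,1]*th*c[:,1]/r]
def wat_z(o,uv,z):
    m=np.array([(uv[0]-K[0,2])/K[0,0],(uv[1]-K[1,2])/K[1,1]]);th=np.linalg.norm(m)
    c=np.r_[np.sin(th)*m/th,np.cos(th)]; R=Ro.from_euler('xyz',o['ee_rot']).as_matrix()
    C=np.array(o['tool_pos'])+R@TC[:3,3]; d=R@TC[:3,:3]@c
    return C+d*(z-C[2])/d[2]
E
python3 - <<'E'
from h import *
import pickle
q=np.load('q.npy')
o=robot.get_obs(); im=robot.snapshot('wrist'); print({k:np.round(v,3).tolist() for k,v in o.items()})
pickle.dump(o,open('o1.pkl','wb'));print(K.round(2).tolist(),TC.round(3).tolist())
for t in ['rail','lamp','jar','dropper']:
    print(t,[(np.round(d['extent'],1).tolist(),round(d['conf'],2)) for d in robot.find_in(t,'wrist')][:3])
im=im[:,:,::-1].copy(); cv2.imwrite('pics/w1raw.png',im)
im=cv2.convertScaleAbs(cv2.resize(im,(800,600)),alpha=1.4)
cv2.polylines(im,[(wproj(o,[w(q,*p,.165) for p in path()])*1.25).astype(int)],False,(0,0,255),1)
a=np.linspace(0,6.3,40)
for z in(.048,):
  c=w(q,-.001,.179,z); cv2.polylines(im,[(wproj(o,[c+[.034*np.cos(t),.034*np.sin(t),0] for t in a])*1.25).astype(int)],False,(0,255,0),1)
cv2.imwrite('pics/w1.png',im)
E
```

```text
{'time': 2.833, 'joint_positions': [-0.142, -0.033, 1.259, 0.001, 1.916, -0.065], 'qvel': [-0.008, -0.001, -0.001, -0.001, 0.003, -0.066], 'joint_torque': [-0.168, -28.695, -30.104, 0.054, 0.018, 0.339], 'tool_pos': [0.493, -0.013, 0.342], 'ee_rot': [-3.141, -0.001, 1.494], 'wrist_force': [0.727, 0.723, 1.022], 'wrist_torque': [-0.087, 0.086, -0.012], 'finger_force': 0.0, 'width': 0.094}
[[371.65, 0.0, 316.05], [0.0, 371.65, 236.93], [0.0, 0.0, 1.0]] [[-0.0, -0.966, -0.258, 0.075], [1.0, -0.0, -0.0, -0.001], [0.0, -0.258, 0.966, -0.162], [0.0, 0.0, 0.0, 1.0]]
rail [([340.6, 235.2, 198.9, 249.1], 0.7)]
lamp [([320.0, 362.0, 40.6, 89.4], 0.63)]
jar [([401.6, 182.9, 50.1, 51.0], 0.74)]
dropper [([398.2, 241.1, 29.2, 33.4], 0.64)]
```

View pics/w1.png

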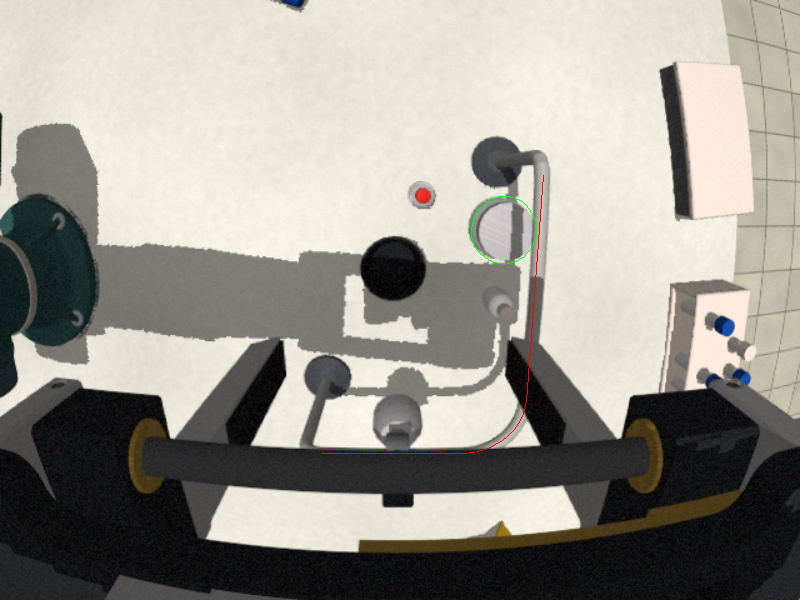

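The wrist view agrees with the estimate: the lid (505,229) sits inside the green circle and the rod runs along the red line to within about 3 px (about 2 mm). Next I go above the lamp's block.

Emit:
servo_tool(plan=[[-0.8,0.01,0.3,0,0,0,94],[-0.8,0.01,0.3,0,0,0,94],[-0.8,0.01,0.3,0,0,0,94]])

```text
time: 3.33
tool_pos: [0.4859, -0.0989, 0.3089]
ee_rot: [-3.136, 0.002, 1.487]
wrist_force: [-0.3, 0.4, -0.8]
width: 0.0942
finger_force: 0.0
```

Emit:
servo_tool(plan=[[-0.77,0.01,0.3,0,0,0,94],[-0.77,0.01,0.3,0,0,0,94],[-0.77,0.01,0.3,0,0,0,94],[-0.77,0.01,0.3,0,0,0,94],[-0.77,0.01,0.3,0,0,0,94]])

```text
time: 3.75
tool_pos: [0.4824, -0.1709, 0.2828]
ee_rot: [3.141, -0.001, 1.493]
wrist_force: [-0.6, 0.3, -0.5]
width: 0.0942
finger_force: 0.0
```

```bash
python3 - <<'E'
from h import *
import pickle
q=np.load('q.npy')
o=robot.get_obs(); im=robot.snapshot('wrist'); print(o['tool_pos'].round(4) if hasattr(o['tool_pos'],'round') else o['tool_pos'],o['ee_rot'])
pickle.dump(o,open('o2.pkl','wb'))
print([(np.round(d['extent'],1).tolist(),round(d['conf'],2)) for d in robot.find_in('lamp','wrist')][:3])
im=im[:,:,::-1].copy(); cv2.imwrite('pics/w2raw.png',im)
im=cv2.convertScaleAbs(cv2.resize(im,(800,600)),alpha=1.6)
L=lambda pts,col:cv2.polylines(im,[(wproj(o,pts)*1.25).astype(int)],False,col,1)
L([w(q,*p,.165) for p in path()],(0,0,255))
s=.012;sq=[(-s,-s),(s,-s),(s,s),(-s,s),(-s,-s)]
L([w(q,-.107+a,b,.223) for a,b in sq],(0,255,0))
cv2.imwrite('pics/w2.png',im)
E
```

```text
[ 0.4824 -0.1709  0.2828] [ 3.14119407e+00 -9.84398782e-04  1.49267116e+00]
[([317.6, 234.2, 51.3, 81.3], 0.58)]
```

View pics/w2.png

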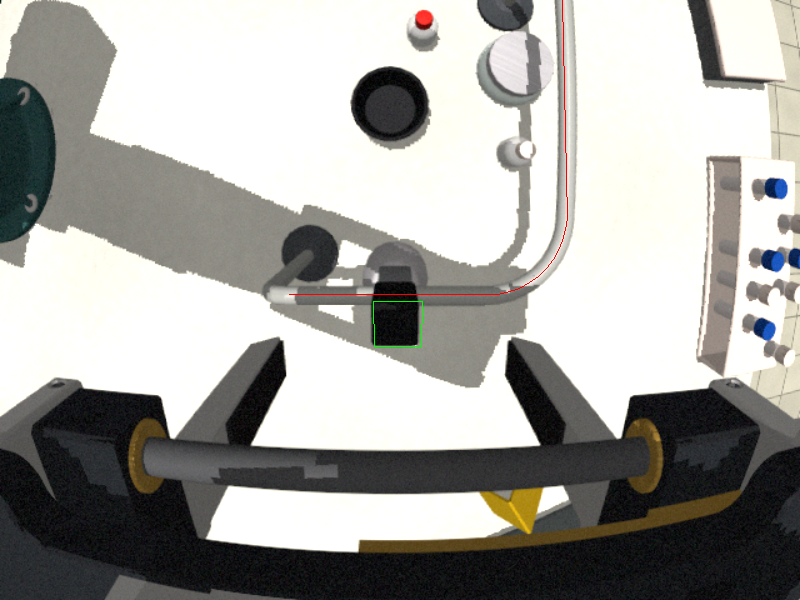

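The view matches the estimate: the block's top face (396,324) fills the green square between the open fingers, and the rod follows the red line. I descend and grip.

Emit:
servo_tool(plan=[[0.0,0,0.4,0,0,0,94],[0.0,0,0.6,0,0,0,94],[0.0,0,0.79,0,0,0,94],[0.0,0,0.79,0,0,0,94],[0.0,0,0.79,0,0,0,94],[0.0,0,0.79,0,0,0,20],[0.0,0,0.79,0,0,0,20],[0.0,0,0.79,0,0,0,20],[0.0,0,0.79,0,0,0,20],[0.0,0,0.79,0,0,0,20],[0.0,0,0.79,0,0,0,20],[0.0,0,0.79,0,0,0,20]])

```text
time: 4.85
tool_pos: [0.4823, -0.1716, 0.2036]
ee_rot: [3.141, -0.0, 1.493]
wrist_force: [0.9, 0.1, -0.5]
width: 0.0506
finger_force: 0.0
```

```bash
python3 - <<'E'
from h import *
import pickle
q=np.load('q.npy');o=pickle.load(open('o2.pkl','rb'))
c,s=np.cos(q[2]),np.sin(q[2])
for n,p,z in(('lid',(520,65),.048),('A1',(330,296),.165),('A2',(470,296),.165),('B1',(566,30),.165),('B2',(569,190),.165)):
    X=wat_z(o,np.array(p)/1.25,z);print(n,X.round(4),(np.array([[c,s],[-s,c]])@(X[:2]-q[:2])).round(4))
E
```

```text
lid [ 0.6026 -0.0037  0.048 ] [-0.0004  0.1746]
A1 [ 0.4407 -0.1668  0.165 ] [-0.1492 -0.0007]
A2 [ 0.5282 -0.1737  0.165 ] [-0.0613 -0.0007]
B1 [ 0.6017 -0.0063  0.165 ] [-0.0011  0.1719]
B2 [ 0.5951 -0.1102  0.165 ] [0.0004 0.0678]
```

Emit:
servo_tool(plan=[[0,0,0,0,0,0,20],[0,0,0,0,0,0,20],[0,0,0,0,0,0,20],[0,0,0,0,0,0,20],[0,0,0,0,0,0,20],[0,0,0,0,0,0,20],[0,0,0,0,0,0,20],[0,0,0,0,0,0,20]])

```text
time: 5.52
tool_pos: [0.4821, -0.1715, 0.2034]
ee_rot: [-3.141, -0.0, 1.493]
wrist_force: [-1.0, -0.4, -0.9]
width: 0.0239
finger_force: 30.0
```

Emit:
servo_tool(plan=[[0,0,-0.02,0,0,0,20],[0,0,-0.04,0,0,0,20],[0,0,-0.04,0,0,0,20],[0,0,-0.04,0,0,0,20]])

```text
time: 5.85
tool_pos: [0.4822, -0.1714, 0.2072]
ee_rot: [-3.141, -0.0, 1.493]
wrist_force: [0.7, 0.2, -2.1]
width: 0.0239
finger_force: 30.0
```

Gripped at 24 mm opening with about 2 N of weight carried and the collar centred. Now I slide along leg A to the start of the bend.

Emit:
servo_tool(plan=[[0,0.08,0,0,0,0,20],[0,0.16,0,0,0,0,20],[0,0.24,0,0,0,0,20],[0,0.32,0,0,0,0,20],[0,0.4,0,0,0,0,20],[0,0.48,0,0,0,0,20],[0,0.54,0,0,0,0,20],[0,0.575,0,0,0,0,20],[0,0.575,0,0,0,0,20],[0,0.575,0,0,0,0,20]])

```text
time: 6.68
tool_pos: [0.5396, -0.1759, 0.2073]
ee_rot: [-3.141, -0.0, 1.493]
wrist_force: [0.2, -0.3, -1.8]
width: 0.024
finger_force: 30.0
```

```bash
cat > st.py <<'E'
from h import *
q=np.load('q.npy');o=robot.get_obs();c,s=np.cos(q[2]),np.sin(q[2])
d=np.array(o['tool_pos'])[:2]-q[:2]
print(o['time'],'rail xy mm',(np.array([[c,s],[-s,c]])@d*1000).round(1),'z',round(o['tool_pos'][2],4),'yaw-rail deg',np.degrees(o['ee_rot'][2]-q[2]).round(1),'F',np.round(o['wrist_force'],1),'T',np.round(o['wrist_torque'],2),np.round(o['joint_positions'],2))
E
python3 st.py
```

```text
6.6833 rail xy mm [-49.9  -2. ] z 0.2073 yaw-rail deg 90.0 F [ 0.2 -0.3 -1.8] T [-0.07  0.03  0.  ] [-0.42  0.13  1.35 -0.    1.66 -0.34]
```

No contact force, and the TCP is exactly at the start of the bend. Now the first 45° of the corner.

Emit:
servo_tool(plan=[[0.002,0.045,0,0,0,-0.056,20],[0.008,0.089,0,0,0,-0.111,20],[0.018,0.133,0,0,0,-0.167,20],[0.031,0.176,0,0,0,-0.222,20],[0.048,0.217,0,0,0,-0.278,20],[0.069,0.257,0,0,0,-0.333,20],[0.093,0.294,0,0,0,-0.389,20],[0.12,0.33,0,0,0,-0.444,20],[0.15,0.363,0,0,0,-0.5,20],[0.15,0.363,0,0,0,-0.5,20],[0.15,0.363,0,0,0,-0.5,20]])

```text
time: 7.6
tool_pos: [0.5766, -0.1638, 0.2075]
ee_rot: [-3.141, -0.0, 2.276]
wrist_force: [-0.6, 0.4, -3.3]
width: 0.0236
finger_force: 30.0
```

```bash
python3 st.py
```

```text
7.6 rail xy mm [-13.9  13. ] z 0.2075 yaw-rail deg 134.9 F [-0.6  0.4 -3.3] T [-0.03 -0.    0.04] [-0.37  0.2   1.27 -0.    1.67 -1.08]
```

Emit:
servo_tool(plan=[[0.002,0.045,0,0,0,-0.056,20],[0.008,0.089,0,0,0,-0.111,20],[0.018,0.133,0,0,0,-0.167,20],[0.031,0.176,0,0,0,-0.222,20],[0.048,0.217,0,0,0,-0.278,20],[0.069,0.257,0,0,0,-0.333,20],[0.093,0.294,0,0,0,-0.389,20],[0.12,0.33,0,0,0,-0.444,20],[0.15,0.363,0,0,0,-0.5,20],[0.15,0.363,0,0,0,-0.5,20],[0.15,0.363,0,0,0,-0.5,20]])

```text
time: 8.52
tool_pos: [0.5945, -0.129, 0.2076]
ee_rot: [-3.141, 0.0, 3.06]
wrist_force: [0.6, -0.5, -2.8]
width: 0.0239
finger_force: 30.0
```

```bash
python3 st.py
```

```text
8.5167 rail xy mm [ 1.3 49. ] z 0.2076 yaw-rail deg 179.8 F [ 0.6 -0.5 -2.8] T [ 0.05 -0.01  0.05] [-0.31  0.22  1.25 -0.    1.67 -1.8 ]
```

The lamp is round the corner without contact. I slide along leg B to near the jar, then look.

Emit:
servo_tool(plan=[[0,0.08,0,0,0,0,20],[0,0.16,0,0,0,0,20],[0,0.24,0,0,0,0,20],[0,0.32,0,0,0,0,20],[0,0.4,0,0,0,0,20],[0,0.48,0,0,0,0,20],[0,0.56,0,0,0,0,20],[0,0.64,0,0,0,0,20],[0,0.72,0,0,0,0,20],[0,0.8,0,0,0,0,20],[0,0.8,0,0,0,0,20]])

```text
time: 9.43
tool_pos: [0.6011, -0.0472, 0.2075]
ee_rot: [3.141, 0.0, 3.065]
wrist_force: [-0.4, -0.4, -3.0]
width: 0.0237
finger_force: 30.0
```

Emit:
servo_tool(plan=[[0,0.08,0,0,0,0,20],[0,0.16,0,0,0,0,20],[0,0.24,0,0,0,0,20],[0,0.32,0,0,0,0,20],[0,0.4,0,0,0,0,20],[0,0.45,0,0,0,0,20],[0,0.48,0,0,0,0,20],[0,0.48,0,0,0,0,20],[0,0.48,0,0,0,0,20]])

```text
time: 10.18
tool_pos: [0.6048, -0.0012, 0.2075]
ee_rot: [-3.141, -0.0, 3.064]
wrist_force: [1.0, 0.8, -2.6]
width: 0.0238
finger_force: 30.0
```

```bash
python3 st.py && python3 - <<'E'
from h import *
q=np.load('q.npy');o=robot.get_obs()
S=[cv2.convertScaleAbs(robot.snapshot(c)[:,:,::-1],alpha=1.3) for c in('wrist','scene')]
robot.snapshot('top')
for c in('wrist','scene','top'):
  for t in('lamp','jar','dropper'): print(c,t,[(np.round(d['extent'],1).tolist(),round(d['conf'],2)) for d in robot.find_in(t,c)][:2])
cv2.imwrite('pics/w3raw.png',S[0])
a=np.linspace(0,6.3,60)
cir=lambda r,y,z:[w(q,r*np.cos(t),y+r*np.sin(t),z) for t in a]
ws,ss=cv2.resize(S[0],(800,600)),cv2.resize(S[1][200:350,210:410],None,fx=4,fy=4,interpolation=cv2.INTER_CUBIC)
for y,col in((.174,(0,0,255)),(.179,(0,255,0))):
  cv2.polylines(ws,[(wproj(o,cir(.034,y,.048))*1.25).astype(int)],False,col,1)
  cv2.polylines(ss,[((proj('scene',cir(.034,y,.048))-[210,200]+.5)*4).astype(int)],False,col,1)
cv2.imwrite('pics/w3.png',ws);cv2.imwrite('pics/s3.png',ss)
E
```

```text
10.1833 rail xy mm [  1.5 177.2] z 0.2075 yaw-rail deg 180.0 F [ 1.   0.8 -2.6] T [ 0.02 -0.    0.02] [-0.1   0.21  1.26 -0.    1.67 -1.59]
wrist lamp [([317.6, 272.6, 68.1, 130.0], 0.56)]
wrist jar [([317.1, 210.2, 69.7, 45.3], 0.88)]
wrist dropper [([234.8, 222.2, 35.3, 36.8], 0.65)]
scene lamp [([302.0, 245.8, 35.3, 65.9], 0.61)]
scene jar [([301.3, 290.3, 38.0, 40.4], 0.57)]
scene dropper [([271.9, 245.0, 17.6, 29.8], 0.75)]
top lamp [([290.0, 196.0, 38.3, 43.8], 0.81)]
top jar [([289.9, 216.8, 51.9, 33.5], 0.67)]
top dropper [([338.8, 215.1, 16.4, 26.5], 0.54)]
```

View pics/w3.png

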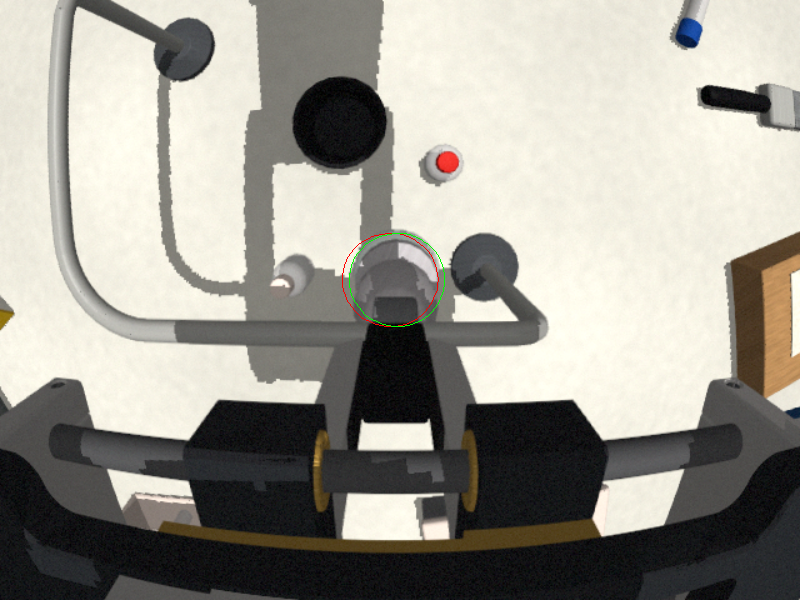

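View pics/s3.png

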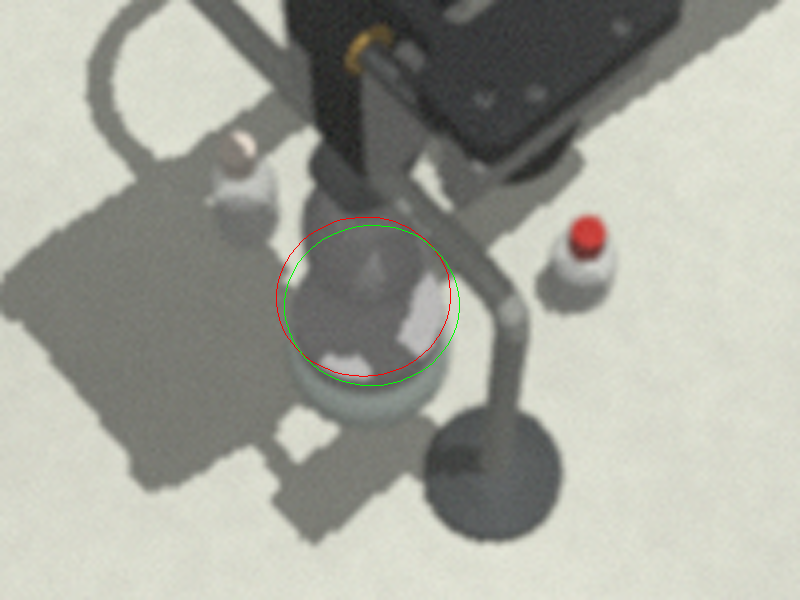

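The wrist view shows the lamp head (centre column about 396) over the jar (edges about 352 and 443, centre about 397.5). The networks give 317.6 against 317.1 in the raw picture, so they agree within 1 mm. In the scene view the lid lies between the circles for 174 and 179 mm, nearer 179. I nudge 0.5 mm, set the collar down on the rod and release.

Emit:
servo_tool(plan=[[0,0.005,0.01,0,0,0,20],[0,0.005,0.02,0,0,0,20],[0,0.005,0.03,0,0,0,20],[0,0.005,0.039,0,0,0,20],[0,0.005,0.039,0,0,0,20],[0,0.005,0.039,0,0,0,20],[0,0.005,0.039,0,0,0,20]])

```text
time: 11.37
tool_pos: [0.6048, -0.0007, 0.2035]
ee_rot: [3.142, -0.0, 3.064]
wrist_force: [-0.1, 0.1, -3.5]
width: 0.0237
finger_force: 30.0
```

Emit:
servo_tool(plan=[[0,0,0,0,0,0,30],[0,0,0,0,0,0,36],[0,0,0,0,0,0,42],[0,0,0,0,0,0,50],[0,0,0,0,0,0,60],[0,0,0,0,0,0,70],[0,0,0,0,0,0,80],[0,0,0,0,0,0,80],[0,0,0,0,0,0,80],[0,0,0,0,0,0,80],[0,0,0,0,0,0,80],[0,0,0,0,0,0,80]])

```text
time: 12.37
tool_pos: [0.6048, -0.0007, 0.2035]
ee_rot: [3.141, -0.0, 3.064]
wrist_force: [-0.2, -0.1, -0.4]
width: 0.0799
finger_force: 0.0
```

Emit:
servo_tool(plan=[[0,0,-0.1,0,0,0,80],[0,0,-0.3,0,0,0,80],[0,0,-0.5,0,0,0,80],[0,0,-0.7,0,0,0,80],[0,0,-0.9,0,0,0,80],[0,0,-1,0,0,0,80],[0,0,-1,0,0,0,80],[0,0,-1,0,0,0,80],[0,0,-1,0,0,0,80]])

```text
time: 13.12
tool_pos: [0.6044, -0.0007, 0.3021]
ee_rot: [3.141, -0.002, 3.064]
wrist_force: [-0.8, 0.1, -0.2]
width: 0.0798
finger_force: 0.0
```

```bash
python3 st.py && python3 - <<'E'
from h import *
q=np.load('q.npy');o=robot.get_obs()
im=cv2.convertScaleAbs(robot.snapshot('wrist')[:,:,::-1],alpha=1.3)
robot.snapshot('scene')
for c in('wrist','scene'):
  for t in('lamp','jar','dropper'): print(c,t,[(np.round(d['extent'],1).tolist(),round(d['conf'],2)) for d in robot.find_in(t,c)][:2])
im=cv2.resize(im,(800,600))
a=np.linspace(0,6.3,60)
L=lambda pts,col:cv2.polylines(im,[(wproj(o,pts)*1.25).astype(int)],False,col,1)
L([w(q,.034*np.cos(t),.178+.034*np.sin(t),.048) for t in a],(0,255,0))
s=.012;L([w(q,x,.178+y,.223) for x,y in[(-s,-s),(s,-s),(s,s),(-s,s),(-s,-s)]],(0,0,255))
cv2.imwrite('pics/w4.png',im)
E
```

```text
13.1167 rail xy mm [  1.2 177.7] z 0.3021 yaw-rail deg 180.0 F [-0.8  0.1 -0.2] T [ 0.02 -0.03 -0.03] [-0.1   0.21  1.07  0.    1.86 -1.59]
wrist lamp [([319.1, 228.1, 47.5, 70.8], 0.95)]
wrist jar [([315.5, 194.7, 56.6, 38.2], 0.9)]
wrist dropper [([250.7, 205.2, 29.7, 34.2], 0.73)]
scene lamp [([302.1, 241.0, 34.3, 69.8], 0.82)]
scene jar [([302.0, 288.9, 36.7, 33.3], 0.85)]
scene dropper [([272.0, 247.4, 18.3, 27.4], 0.81)]
```

View pics/w4.png

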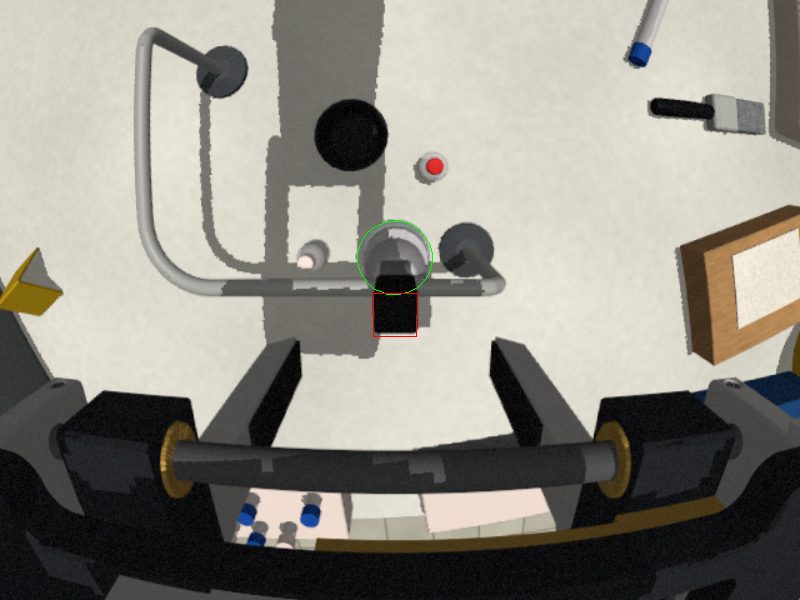

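The freed lamp hangs level: its block (373–417) and the jar (357–433) are both centred at column 395, and the dropper stands where it was. A short wait for any swing to die out, then I hand in.

Emit:
servo_tool(plan=[[0,0,-0.3,0,0,0,80],[0,0,-0.3,0,0,0,80],[0,0,-0.3,0,0,0,80],[0,0,-0.3,0,0,0,80],[0,0,-0.3,0,0,0,80],[0,0,-0.3,0,0,0,80],[0,0,-0.3,0,0,0,80],[0,0,-0.3,0,0,0,80],[0,0,-0.3,0,0,0,80],[0,0,-0.3,0,0,0,80],[0,0,-0.3,0,0,0,80],[0,0,-0.3,0,0,0,80]])

```text
time: 14.52
tool_pos: [0.6048, -0.0007, 0.3336]
ee_rot: [3.141, 0.0, 3.064]
wrist_force: [-0.2, -0.4, 0.3]
width: 0.0799
finger_force: 0.0
```

```bash
python3 -c "
from bench import robot
print(robot.close_job())"
```

```text
the job is handed in; nothing more can be done
None
```

The lamp hangs freely on leg B, centred over the metal-lidded jar to within about 2 mm by the wrist camera; the jar and dropper were not disturbed, and the job was handed in at about 14.5 s with the gripper clear (no verdict was returned).

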